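# Release the carrier on the gravity rail and catch it softly at the unloading place

## Robot

A 6-joint arm with a two-finger parallel gripper is mounted at the origin on the work surface. World frame = base frame: x ahead of the robot, y to its left, z up, the work surface at z = 0. Lengths are in m, angles in degrees, forces in N, time in s.
With the tool pointing down it reaches from about 0.4 to 0.825 m from the base axis. Payload 7 kg.
Tool frame: the origin (TCP) lies midway between the tips of the shut fingers; the grasp point (between the pads) lies ctrl.grasp_offset behind it (ctrl.grasp_offset is the distance from the TCP to the grasp point, in m); z points along the fingers, y is the line along which they close (so a half turn about z gives the same grasp; the last joint's range is limited). The gripper opens to 88 mm and grips with 3 to 60 N. Pads are 19 mm wide; open, the fingers measure 130 mm over their backs; the gripper's body (78 mm by 193 mm) begins 47 mm behind the grasp point.
Start: joints at [93.398, 20.546, 0.682, 0, -70.136, -16.507], TCP at [0.153, 0.657, 0.227] pointing down, gripper open.
Joint ranges: [-176.03, 176.03], [-82.01, 121.73], [-58.28, 71.71], [-173.87, 95.51], [-174.79, -0.11], [-173.66, 173.66]. Speed limits (degrees/s): [136.94, 136.94, 172.46, 180, 180, 180].

## Interface

Orientations are given as [roll, pitch, yaw] about the fixed x, y, z axes, in that order (R = Rz(yaw) Ry(pitch) Rx(roll)).
In Python, from plant import ctrl gives the robot as it stands. The module is installed in compiled form; this text tells all that it offers.
- The arm moves only by the tool send_rows, never from a script. Its argument "increments" is a list that holds one entry, the list of rows, each a list of 4 numbers: the shift along the world's x, y, z normalised to -1 to 1, where 1 is 0.2 m, then the turn about the world's z normalised to -1 to 1, where 1 is 1.5 rad. In form: [[[x, y, z, roll], ...]]. A call has 1 to 12 rows; each row is the pose to reach, as a shift and turn from the pose commanded when the call began; what a row does not reach only later rows make up. A row lasts 1/8 s, in which the tool goes at most 62.5 mm and 10.7 degrees, less where a joint would pass 70% of its speed; a pose out of reach is approached as far as the arm can. A call with a number of a shift or a turn outside -1 to 1 is refused whole. A call with a gripper value outside its range is refused whole. "jaw" is the opening, from 0 (shut) to 1 (fully open), set as the call begins (left out, the last holds). The fingers move at their own pace and stop on an object; the grip force is fixed at half the most. Time passes only in rows, so rows that repeat a pose let the fingers close. It gives the time, the measured TCP pose, the force, the opening and the grip force at its end, in the units of the state.
- ctrl.get_obs(): the state, without advancing time (a new reading comes with each control period).
- ctrl.snapshot(name): name is "scene" or "top"; returns the picture (384x512x3 uint8, red, green, blue); there is no depth.
- ctrl.calibration(name): a dict with "mtx" (3x3 intrinsics, pixels), "eye" and "attitude" of the camera in the world. Camera axes: x right, y up, looking along -z (the intrinsics and any distortion apply to the point x, -y, -z); pixel columns grow to the right and rows downward; lengths in m; the calibration is good to about 2 mm. A picture is of the moment at which its call begins. calibration takes no time and is no camera call.
- ctrl.close_job(): hands the job in; it is judged then, once.
Trained networks look in the newest picture that a camera, given by its name, has taken for a name from the list of things; names that differ only in an ending like _2 or _b are one class to them, and where a whole thing is asked for, a point or a joint stands for the part that bears it (a point fixed in the world has none). Each returns a list of dicts, best first, with "conf" (0 to 1); they miss things now and then, are a little off and sometimes report something else, mostly with a low value. They report only what shows in the picture. A call takes as long as a camera call. They do not tell look-alikes from the thing itself.
- ctrl.trace(thing, camera): "mask" (384x512 bool, what is visible of it) and "bbox" ([left, top, right, bottom] in pixels, round what is visible of it).
- ctrl.spot_point(thing, camera): "pixel" ([row, column] in pixels: a listed point, or the origin of a listed thing).
The state is a dict: "clock": time; "joint_pos": joint angles; "qvel": joint speeds; "tau": joint torques, N m; "tool_pos": TCP position; "orientation": TCP orientation; "force": force on the tool from outside, world axes, zero at the start; "moment": the same for the moment, N m; "opening": finger opening in m; "gripper_force": force on a finger pad.
Only numpy, scipy, OpenCV 4.12 (cv2) and the standard library are available. Lean on these libraries where they do the work, as an engineer would, in place of code of your own. Each camera call takes 0.05 s, during which the arm holds its last target. There are 200 camera calls.

## Task

Press the red tab fully down so that the stop drops and the loaded carrier rolls off down the gravity rail. Hurry round in front of it and catch it softly on the closed fingers: its sprung yellow bumper must never be driven in beyond half its travel, nothing on it is gripped or shoved hard, and it must not reach the end plate. Bring it to rest with the face of the bumper level with the green pointer (within 2 cm), hold it there against the slope for a few seconds, and finish the program while still holding it there, leaving the other things on the bench alone.

Things in the scene. Friction and masses are not known exactly. Their poses are not given: they have to be found in the camera images.
- rail: aluminium gravity rail on blue feet, 90 mm wide, 590 mm long, fixed. Origin on the bench under its middle; z up, y DOWNHILL along it (horizontal), x across to the far side. Its flat running surface is at z = 70 mm at y = 0 and falls 0.05 per unit of y, from y = -300 mm to the end plate. No side rims: fingers can come in from the side above the surface.
- rail_end (a point): on the running surface under the face of the upright end plate at the rail's lower end, 282 mm downhill of the rail's middle; the plate stands 35 mm above the surface and carries a 6 mm rubber buffer. The carrier must not touch it.
- carrier: grey carrier, 70 wide, 120 long, rolls on the rail (cannot leave it); the white tube on it tops out 72 mm above the surface. Origin on the running surface under the front face of its yellow bumper when not pressed in; y downhill along the slope. Starts at y = -160 mm of the rail's frame, its dark nose leaning on the stop 30 mm behind that face; its travel is 435 mm.
- bumper_face (a point): middle of the front (downhill) face of the carrier's yellow bumper, 44 mm above the running surface; the plate is 60 wide, spans 26 to 62 mm above it. With the bumper the carrier weighs nominally 0.95 kg (0.86 to 1.27), drag 2.2 N per m/s, friction 0.06 N: it tends to 0.18 m/s (0.16 to 0.26) with time constant 0.4 s; 0.3 to 0.7 N holds it.
- bumper (a joint): how far the sprung bumper plate is pushed back into the carrier, m: 0 = out, stop at 0.018. Spring 170 N/m, damping 2 N per m/s; holding the carrier on the slope presses it in 2 to 5 mm. Driven in beyond half (9 mm) the catch was too hard; more than 8 N from the fingers anywhere on the carrier counts as gripping or shoving.
- stop (a joint): drop stop: travel in m, 0 = up (steel blade 40 mm wide stands 20 mm above the running surface in front of the carrier's nose, under the bumper), 0.028 = fully down and flush; from about 0.016 the carrier is free. It stays where it is left; pressing needs about 4 N straight down.
- stop_tab (a point): centre of the top face of the red press tab, 44 x 44 mm, fixed to the stop and going down with it; beside the rail on the near side (90 mm from its middle line), 90 mm uphill of the bumper's start, its top 30 mm above the running surface when up. A blue guide under it stands still.
- pointer: bright green pointer post, 110 mm high, fixed beside the rail on its far side (100 mm from the rail's middle line), with a 14 mm wide bar pointing at the rail. Origin on the bench beneath the bar, 80 mm from the middle line; axes parallel to rail. The bumper's face must finish at the same y (rail's frame) as this origin.
- bin: loose open blue bin 90 x 130 x 60 mm, bystander; origin under its centre
- sleeve: loose white ring-shaped sleeve, 44 mm across, 55 mm tall, bystander; origin under its centre
- screwdriver: loose blue-handled screwdriver lying on the bench, bystander
- jar: loose jar, 56 mm across, 70 mm tall, bystander; origin under its centre
Not all that is in view belongs to the job. What is meant by the pointer is not black, and is the smaller of those in its own colour.

How it is judged (in metres and radians):
On the way, in this order (a step that is already met when the one before it is completed fails the run):
1. the red tab is pressed fully down and the carrier rolls off (value of joint stop above 0.021 m and y of carrier in the frame of rail above -0.145 m).
2. the carrier rests on the fingers, level with the green pointer, for 3 s (y of bumper_face in the frame of pointer between -0.02 and 0.02 m and linear speed of carrier below 0.03 m/s and contact force between the fingers and carrier above 0.08 N), for 3 s.
At the end, for the whole second after the job is handed in: the stop is down and the fingers hold the carrier at rest (below 0.03 m/s) with its bumper's front within 20 mm of the green pointer along the rail, nothing but the fingers keeping it from rolling on (all of step 2 and value of joint stop above 0.021 m); the arm keeps its last pose, push and grip.
It fails at once if the sprung bumper is driven in beyond half its travel (9 mm) (value of joint bumper above 0.009 m).
It fails at once if the fingers or arm grip or shove the carrier with more than 8 N (contact force between any of the fingers, the arm and carrier above 8 N).
It fails at once if the carrier runs into the end plate (y of carrier in the frame of rail above 0.27 m).
It fails at once if a bystander is moved (distance of any of bin, sleeve, screwdriver, jar from where it was at the start of the episode above 0.02 m).
It also fails if it takes over 32 s, if anything falls off the work surface, if the arm or the gripper's body presses on something with over 40 N, if the wrist force passes 120 N, or if a joint passes its speed limit or range.

## Working session

There is one attempt and no reset: what is moved stays moved. The work goes in short steps, Python scripts to look and compute and a tool call to move; the robot and the scene stay as the last step left them, time stands still between calls to the robot, and variables do not carry over. Pictures are saved under pics/ and viewed, at most 10 in all, crops included, and the job is handed in when it is done.

Besides the shell and the picture viewer there is one more tool, called after ">>>" by a JSON object that holds its "name" and its "arguments", one argument or row to a line. send_rows: Moves the arm, as the interface text tells. Its arguments: {"type":"object","properties":{"increments":{"type":"array"},"jaw":{"type":"number"}},"required":["increments"]}

```bash
mkdir -p pics && cat > h.py <<'E'
import numpy as np, cv2
from plant import ctrl
def cam(n):
    c=ctrl.calibration(n); return c
def ray(n,row,col):
    c=ctrl.calibration(n); K=np.array(c["mtx"]); 
    p=np.linalg.solve(K,[col,row,1.]); d=np.array([p[0],-p[1],-p[2]])
    A=np.array(c["attitude"],float)
    if A.shape!=(3,3):
        from scipy.spatial.transform import Rotation as R
        A=R.from_euler('xyz',A,degrees=True).as_matrix()
    return np.array(c["eye"],float),A@d
def onz(n,row,col,z):
    e,d=ray(n,row,col); return e+d*(z-e[2])/d[2]
E
python3 - <<'E'
from h import *
print(ctrl.calibration("scene"),ctrl.calibration("top"),ctrl.get_obs())
for n in ("scene","top"):
    im=ctrl.snapshot(n); cv2.imwrite(f"pics/{n}0.png",cv2.resize(im[:,:,::-1],(800,600)))
    np.save(n+"0.npy",im)
    for t in ("rail","rail_end","carrier","bumper_face","stop_tab","pointer","bin","sleeve","screwdriver","jar"):
        print(n,t,[(np.round(q["pixel"],1),round(q["conf"],2)) for q in ctrl.spot_point(t,n)])
E
```

```text
{'mtx': array([[436.37669837,   0.        , 257.99522327],
       [  0.        , 436.37669837, 189.23618496],
       [  0.        ,   0.        ,   1.        ]]), 'eye': array([1.14325837, 0.3980601 , 1.18897049]), 'attitude': array([ 31.99483281,  -0.13006196, 116.3015473 ])} {'mtx': array([[431.07268987,   0.        , 260.31331291],
       [  0.        , 431.07268987, 193.53142311],
       [  0.        ,   0.        ,   1.        ]]), 'eye': array([0.40172752, 0.1079647 , 1.07919783]), 'attitude': array([  9.11996762,  -1.64408771, -90.23729161])} {'clock': 0.0, 'joint_pos': array([ 9.33963631e+01,  2.05940480e+01,  6.32291139e-01, -2.28983096e-02,
       -7.01348291e+01, -1.65058322e+01]), 'qvel': array([ 0.02152949, -0.06778372, -0.02537406, -0.05674057,  0.04738671,
        0.07592048]), 'tau': array([-7.88643720e-04, -5.82728684e+01,  2.93062609e+01,  6.99710727e+00,
        6.99476586e-03, -1.60083887e-04]), 'tool_pos': array([0.15300921, 0.65691176, 0.22557319]), 'orientation': array([ 1.79901278e+02, -6.80607216e-03, -1.31172625e+01]), 'force': array([-0.18211727,  0.2539141
[... 665 characters left out ...]
0.83)]
scene jar [(array([271. , 353.8]), 0.66), (array([260.8, 203.2]), 0.36)]
top rail [(array([205.8, 292. ]), 0.93)]
top rail_end [(array([199.8, 174.1]), 0.7), (array([201.2, 365.7]), 0.24)]
top carrier [(array([201.7, 360.7]), 0.6)]
top bumper_face [(array([198.9, 366.3]), 0.68)]
top stop_tab [(array([240.7, 407.1]), 0.59)]
top pointer [(array([173.1, 252.3]), 0.92), (array([160.4, 304.4]), 0.86), (array([137.4, 208.8]), 0.57)]
top bin [(array([122.3, 376.4]), 0.97)]
top sleeve [(array([119.1, 271.5]), 0.6)]
top screwdriver [(array([299.8, 186.5]), 0.64), (array([238. , 407.2]), 0.28), (array([120.5, 380.6]), 0.17)]
top jar [(array([182.6, 122.5]), 0.65), (array([201.2, 174.7]), 0.49)]
```

View pics/scene0.png

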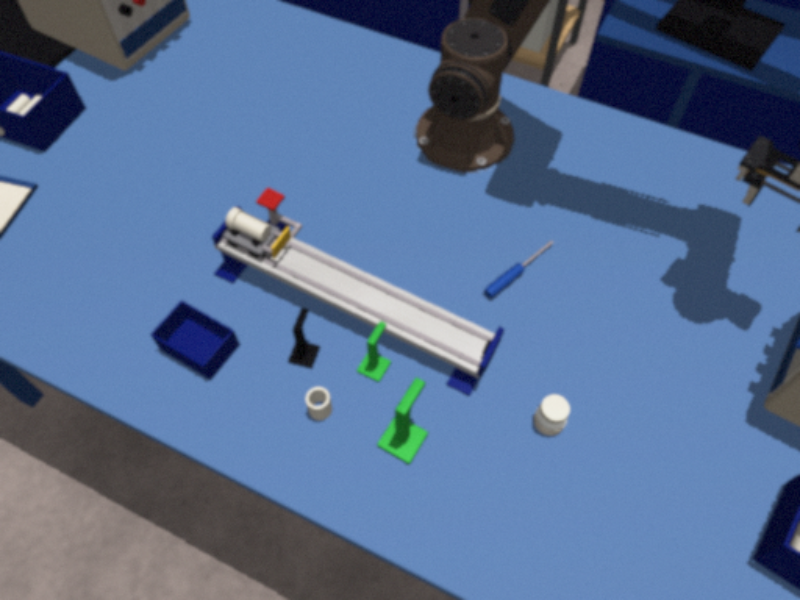

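View pics/top0.png

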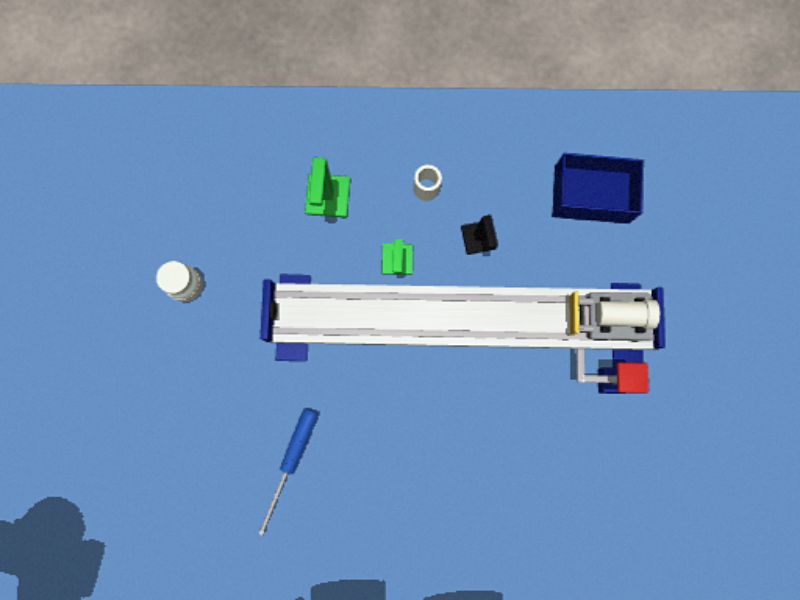

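Scene view: the rail runs from upper-left (carrier, red tab at (270,198)) to lower-right (end plate). The small green pointer is at (375,350), with a larger green look-alike at (403,420) and a black one at (303,340). Top view: bumper at (573,313), tab at (632,378), small pointer at (397,258), sleeve, bin, jar and screwdriver well clear.

```bash
cat > fit.py <<'E'
from h import *
from scipy.optimize import least_squares
from scipy.spatial.transform import Rotation as R
def proj(n,P):
    c=ctrl.calibration(n);K=np.array(c["mtx"]);A=R.from_euler('xyz',c["attitude"],degrees=True).as_matrix()
    q=A.T@(np.array(P)-c["eye"]); u=K@np.array([q[0],-q[1],-q[2]]); return u[1]/u[2],u[0]/u[2]
def cen(n,f):
    im=np.load(n+"0.npy").astype(int); m=f(im[...,0],im[...,1],im[...,2]).astype(np.uint8)
    k,l,s,c=cv2.connectedComponentsWithStats(m)
    return [(s[i,4],s[i,:4].tolist(),c[i][::-1].round(1).tolist()) for i in range(1,k) if s[i,4]>12]
red=lambda r,g,b:(r>120)&(g<70)&(b<70)
yel=lambda r,g,b:(r>120)&(g>90)&(b<70)
grn=lambda r,g,b:(g>120)&(r<100)&(b<110)
for n in("scene","top"):
    print(n,"red",cen(n,red),"yel",cen(n,yel),"grn",cen(n,grn))
S=lambda y:0.07-0.05*y
rr={n:max(cen(n,red))[2] for n in("scene","top")}
obs=[("top",(.0,.282,S(.282)),(199.8,174.1)),("top",(0,-.16,S(-.16)+.044),(198.9,366.3)),("top",(0,0,0),(205.8,292)),
("top",(-.09,-.25,S(-.25)+.03),rr["top"]),("scene",(-.09,-.25,S(-.25)+.03),rr["scene"]),("scene",(0,-.16,S(-.16)+.044),(154.3,180.6)),("scene",(0,0,0),(198.1,230)),
("scene",(0,-.16,S(-.16)),(162.9,179.4)),("top",(0,-.16,S(-.16)),(201.7,360.7))]
def W(p,P):
    c,s=np.cos(p[2]),np.sin(p[2]); return (p[0]+c*P[0]-s*P[1],p[1]+s*P[0]+c*P[1],P[2])
f=lambda p:np.concatenate([np.subtract(proj(n,W(p,P)),o) for n,P,o in obs])
r=least_squares(f,[.45,.05,0],loss="soft_l1"); p=r.x
print(p,np.degrees(p[2]));print(f(p).reshape(-1,2).round(1))
np.save("rail.npy",p)
g=lambda q:np.concatenate([np.subtract(proj("top",W(p,(.08,q[0],0))),(173.1,252.3)),np.subtract(proj("scene",W(p,(.08,q[0],0))),(227.5,242.1))])
q=least_squares(g,[.08]);print("pointer y",q.x,g(q.x).round(1))
for nm,P in(("tab",(-.09,-.25,S(-.25)+.03)),("bump",(0,-.16,S(-.16)+.044)),("target",(0,q.x[0],S(q.x[0])+.044)),("end",(0,.282,S(.282))),("start",(0,-.3,S(-.3)))):print(nm,np.round(W(p,P),4))
for rc in((160.4,304.4),(137.4,208.8),(119.1,271.5),(122.3,376.4),(182.6,122.5)):print(onz("top",*rc,0).round(3))
# green bar tips: candidates z .1
print("small green bar pred",[ [np.round(proj(n,W(p,(.08+dx,q.x[0],.105))),1).tolist() for dx in(-.015,0,.02)] for n in("top","scene")])
E
python3 fit.py
python3 - <<'E'
from h import *
a=np.load("top0.npy")[130:230,150:430]
cv2.imwrite("pics/c1.png",cv2.resize(a[:,:140,::-1],None,fx=5.6,fy=5.6,interpolation=cv2.INTER_CUBIC))
E
```

```text
scene red [(np.int32(125), [165, 121, 16, 13], [127.1, 172.7])] yel [(np.int32(36), [174, 145, 11, 16], [152.0, 179.6])] grn [(np.int32(78), [235, 207, 12, 14], [213.4, 240.3]), (np.int32(170), [229, 226, 21, 18], [235.4, 239.1]), (np.int32(173), [253, 243, 19, 23], [253.8, 262.1]), (np.int32(393), [242, 267, 31, 30], [282.8, 257.7])]
top red [(np.int32(360), [395, 232, 20, 20], [241.3, 404.5])] yel [(np.int32(35), [367, 187, 2, 26], [200.9, 367.3])] grn [(np.int32(353), [195, 101, 14, 36], [119.5, 201.7]), (np.int32(205), [211, 112, 13, 27], [124.3, 218.4]), (np.int32(358), [244, 153, 20, 22], [164.4, 253.5])]
[ 0.54468458  0.00102293 -0.02229839] -1.277603806962092
[[-0.1  0.3]
 [ 0.9 -0.4]
 [-0.5 -1.9]
 [-0.5  0.8]
 [-0.5 -0.2]
 [ 1.2 -0.2]
 [-0.8 -1.4]
 [ 1.   3.1]
 [ 0.8  0.2]]
pointer y [0.09443503] [0.4 1.1 2.2 0.5]
tab [ 0.4491 -0.2469  0.1125]
bump [ 0.5411 -0.1589  0.122 ]
target [0.5468 0.0954 0.1093]
end [0.551  0.283  0.0559]
start [ 0.538  -0.2989  0.085 ]
[ 0.661 -0.038  0.   ]
[0.722 0.209 0.   ]
[0.772 0.046 0.   ]
[ 0.765 -0.23   0.   ]
[0.603 0.424 0.   ]
small green bar pred [[[170.6, 253.9], [164.2, 254.0], [155.8, 254.2]], [[208.9, 244.1], [213.0, 241.6], [218.5, 238.2]]]
```

View pics/c1.png

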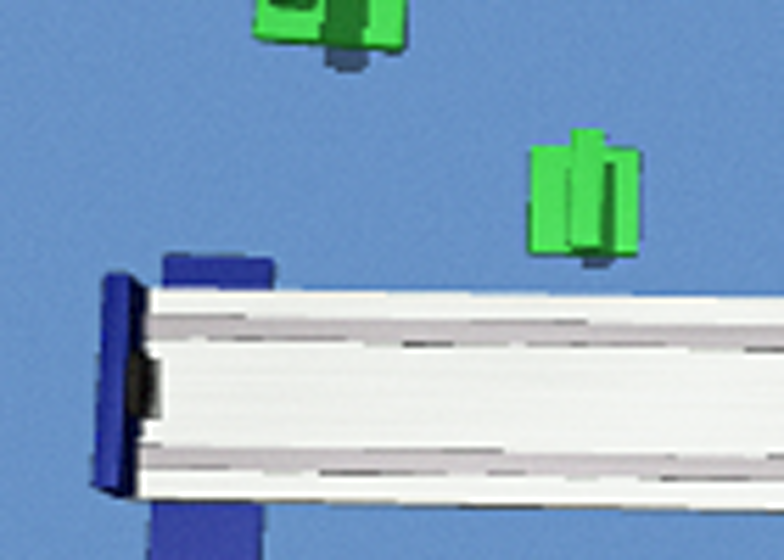

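The crop shows the small green pointer's bar at about column 254.8, row 164, which puts it at about 0.093 m along the rail. I'll move to the tab now.

>>> {"name": "send_rows", "arguments": {
  "increments": [
    [[0.735, -0.785, 0, 0.137], [0.735, -0.785, 0, 0.137], [0.735, -0.785, 0, 0.137], [0.735, -0.785, 0, 0.137]]
  ],
  "jaw": 0
}}

```text
clock: 1.6
tool_pos: [0.3018, 0.498, 0.2271]
orientation: [-180.0, -0.0, -1.4]
force: [-0.8, 0.5, -0.3]
opening: 0.053
gripper_force: 0.0
```

>>> {"name": "send_rows", "arguments": {
  "increments": [
    [[0.6, -0.9, 0, 0], [0.6, -0.9, 0, 0], [0.6, -0.9, 0, 0], [0.6, -0.9, 0, 0]]
  ]
}}

```text
clock: 2.1
tool_pos: [0.4212, 0.3179, 0.227]
orientation: [-180.0, -0.0, -1.4]
force: [0.3, 0.5, -0.8]
opening: 0.0126
gripper_force: 0.0
```

>>> {"name": "send_rows", "arguments": {
  "increments": [
    [[0.15, -0.9, 0, 0], [0.15, -0.9, 0, 0], [0.15, -0.9, 0, 0]]
  ]
}}

```text
clock: 2.48
tool_pos: [0.4501, 0.1385, 0.2269]
orientation: [-180.0, -0.0, -1.3]
force: [0.7, 1.1, 1.2]
opening: 0.0003
gripper_force: 0.0
```

>>> {"name": "send_rows", "arguments": {
  "increments": [
    [[0, -0.95, 0, 0], [0, -0.95, 0, 0], [0, -0.95, 0, 0], [0, -0.95, 0, 0]]
  ]
}}

```text
clock: 2.98
tool_pos: [0.4494, -0.0531, 0.2267]
orientation: [180.0, -0.0, -1.7]
force: [-0.2, 0.1, -0.7]
opening: 0.0004
gripper_force: 0.0
```

>>> {"name": "send_rows", "arguments": {
  "increments": [
    [[0, -0.97, -0.2, 0], [0, -0.97, -0.35, 0], [0, -0.97, -0.51, 0], [0, -0.97, -0.51, 0], [0, -0.97, -0.51, 0]]
  ]
}}

```text
clock: 3.6
tool_pos: [0.4489, -0.2444, 0.1223]
orientation: [-180.0, 0.2, -1.5]
force: [0.0, -0.2, -0.4]
opening: 0.0002
gripper_force: 0.0
```

>>> {"name": "send_rows", "arguments": {
  "increments": [
    [[0, 0, -0.03, 0], [0, 0, -0.06, 0], [0, 0, -0.09, 0], [0, 0, -0.09, 0]]
  ]
}}

```text
clock: 4.1
tool_pos: [0.4504, -0.2431, 0.1066]
orientation: [-180.0, -0.0, -1.3]
force: [-0.2, -0.3, 0.4]
opening: 0.0008
gripper_force: 0.0
```

```bash
python3 - <<'E'
from h import *
print(ctrl.grasp_offset, ctrl.get_obs()["force"],ctrl.get_obs()["tool_pos"])
a=ctrl.snapshot("scene");b=ctrl.snapshot("top");np.save("topA.npy",b)
A=cv2.resize(a[90:200,120:270,::-1],(540,396),interpolation=cv2.INTER_CUBIC)
B=cv2.resize(b[150:300,300:450,::-1],(396,396)) [:, :260]
cv2.imwrite("pics/p2.png",np.hstack([A,B]))
E
```

```text
0.0188 [-0.2337961  -0.31894851  0.43648944] [ 0.45041164 -0.24312392  0.10659998]
```

View pics/p2.png

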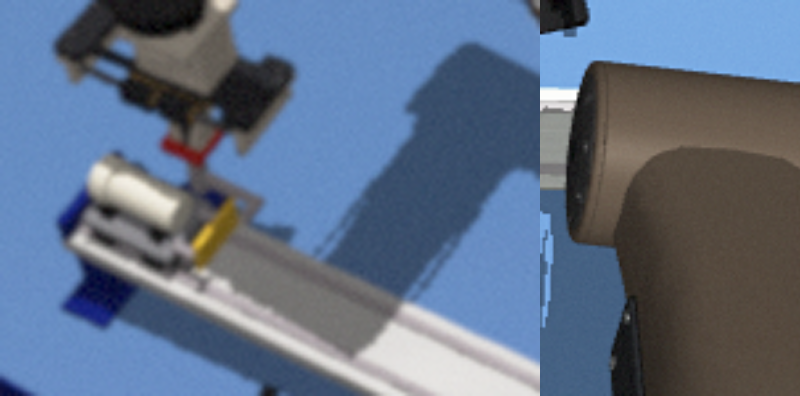

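```bash
cat > track.py <<'E'
from h import *
from fit import proj,W
import sys,json,os
p=np.load("rail.npy"); Z=.135; M=.002; X0,Y0=-.06,-.32     # map: col = y, row = x
src=[];dst=[]
for x,y in((-.06,-.32),(.06,-.32),(.06,.28),(-.06,.28)):
    r,c=proj("scene",W(p,(x,y,Z-.05*y-.008))); src.append((c,r)); dst.append(((y-Y0)/M,(x-X0)/M))
H=cv2.getPerspectiveTransform(np.float32(src),np.float32(dst))
t=ctrl.get_obs()["clock"]; im=ctrl.snapshot("scene")
R_=cv2.warpPerspective(im,H,(300,60))
if sys.argv[1]=="init":
    np.save("tpl.npy",R_[12:48,22:86]); json.dump([],open("trk.json","w")); cv2.imwrite("pics/rect.png",cv2.resize(R_[:,:,::-1],(750,150)))
else:
    m=cv2.matchTemplate(R_[9:51],np.load("tpl.npy"),cv2.TM_CCOEFF_NORMED)
    v=m.max(0); i=int(v.argmax()); d=0
    if 0<i<len(v)-1: d=.5*(v[i-1]-v[i+1])/(v[i-1]-2*v[i]+v[i+1])
    s=(i+d-22)*M; L=json.load(open("trk.json")); L.append((t,s)); json.dump(L,open("trk.json","w"))
    print("t",t,"s",round(s,4),"corr",v[i].round(3),"face rail y",round(-.16+s,4))
E
sed -i '/^for n in("scene","top"):/,$d' fit.py
cat > plan.py <<'E'
import numpy as np,json,sys
from scipy.optimize import least_squares
from plant import ctrl
F=.021; D=np.array(json.load(open("trk.json")))
def s_of(t,t0,m):
    vt=(m*.4905-.06)/2.2; ta=m/2.2; q=np.clip(t-t0,0,None); return vt*(q-ta*(1-np.exp(-q/ta)))
def res(q): return np.r_[(s_of(D[:,0],*q)-D[:,1])/.002,(q[1]-1)/.15]
t0,m=least_squares(res,[D[0,0]-.15,.95],x_scale=[.05,.1]).x
o=ctrl.get_obs(); now=o["clock"]; p=np.load("rail.npy")
d=o["tool_pos"][:2]-p[:2]; yt=-np.sin(p[2])*d[0]+np.cos(p[2])*d[1]; f0=yt-F
vt=(m*.4905-.06)/2.2; s=s_of(now,t0,m); v=vt*(1-np.exp(-(now-t0)/(m/2.2)))
print(f"t0 {t0:.3f} m {m:.3f} vt {vt:.3f} now {now:.3f} face {-.16+s:.4f} v {v:.3f} finger face {f0:.4f}",(res((t0,m))*2).round(1))
def sim(V,off,lag,mm,dv):
    y=-.16+s;w=v+dv;b=0;f=f0;cmd=f0;dt=.0025;mx=0;tc=None
    for k in range(len(V)*50+200):
        u=V[k//50] if k//50<len(V) else 0
        cmd+=u*dt; fo=f; f=f+(cmd-f)*min(1,dt/lag); vf=(f-fo)/dt
        pen=y-(f+off); F_=0
        if pen>0:
            F_=max(0,170*pen+2*(w-vf)); mx=max(mx,pen); tc=tc or k*dt
        w+=dt*(.4905-(.06*np.sign(w)+2.2*w+F_)/mm); y+=w*dt
    return mx,y,tc or 9
best=None
for n0 in range(0,7):
  for vc in np.arange(.08,.24,.01):
    for nc in range(2,12):
      V=[0]*n0+[vc/2]+[vc]*nc+list(vc*np.linspace(.92,.08,10))
      if len(V)>24 or f0+sum(V)*.125>.21: continue
      a=0
      for off in(-.008,.008):
        for lag,mm,dv in((.03,m*.93,-.01),(.1,m*1.07,.012)):
          mx,y,tc=sim(V,off,lag,mm,dv); a=max(a,mx)
          if a>.009 or (best and a>best[0]): break
        if a>.009 or (best and a>best[0]): break
      if best is None or a<best[0]: best=(a,n0,vc,nc,V)
print("worst",best[0],"n0",best[1],"v",best[2],"nc",best[3]," nominal",sim(best[4],0,.05,m,0))
S=np.cumsum(best[4])*.125
print("cum mm",(S*1000).round(1).tolist())
a,b=S[:12],S[12:]-S[11]
for q in(a,b): print([[round(x*.0223/.2,3),round(x/.2,3),round(-.05*x/.2,3),0] for x in q])
E
echo '[[0.0,0.0001],[0.55,0.053],[0.9,0.11]]' > trk.json
sed 's/now=o\["clock"\]/now=.95/; s/f0=yt-F/f0=.044/' plan.py > t.py; time python3 t.py
python3 track.py init; python3 track.py x
```

```text
t0 -0.051 m 1.027 vt 0.202 now 0.950 face -0.0413 v 0.178 finger face 0.0440 [ 0.4  0.  -0.1  0.4]
worst 0.00622301898524507 n0 2 v 0.14999999999999997 nc 3  nominal (np.float64(0.0044689281905260225), np.float64(0.20633482362753286), 0.785)
cum mm [0.0, 0.0, 9.4, 28.1, 46.9, 65.6, 82.9, 98.4, 112.1, 124.1, 134.4, 142.9, 149.6, 154.6, 157.9, 159.4]
[[np.float64(0.0), np.float64(0.0), np.float64(-0.0), 0], [np.float64(0.0), np.float64(0.0), np.float64(-0.0), 0], [np.float64(0.001), np.float64(0.047), np.float64(-0.002), 0], [np.float64(0.003), np.float64(0.141), np.float64(-0.007), 0], [np.float64(0.005), np.float64(0.234), np.float64(-0.012), 0], [np.float64(0.007), np.float64(0.328), np.float64(-0.016), 0], [np.float64(0.009), np.float64(0.414), np.float64(-0.021), 0], [np.float64(0.011), np.float64(0.492), np.float64(-0.025), 0], [np.float64(0.013), np.float64(0.561), np.float64(-0.028), 0], [np.float64(0.014), np.float64(0.621), np.float64(-0.031), 0], [np.float64(0.015), np.float64(0.672), np.float64(-0.034), 0], [np.float64(0.016), np.float64(0.714), np.float64(-0.036), 0]]
[[np.float64(0.001), np.float64(0.034), np.float64(-0.002), 0], [np.float64(0.001), np.float64(0.059), np.float64(-0.003), 0], [np.float64(0.002), np.float64(0.075), np.float64(-0.004), 0], [np.float64(0.002), np.float64(0.083), np.float64(-0.004), 0]]
real	0m3.232s
user	0m3.519s
sys	0m0.218s
Traceback (most recent call last):
  File "track.py", line 2, in <module>
    from fit import proj,W
ImportError: cannot import name 'W' from 'fit' (fit.py)
Traceback (most recent call last):
  File "track.py", line 2, in <module>
    from fit import proj,W
ImportError: cannot import name 'W' from 'fit' (fit.py)
```

```bash
cat >> fit.py <<'E'
def W(p,P):
    c,s=np.cos(p[2]),np.sin(p[2]); return (p[0]+c*P[0]-s*P[1],p[1]+s*P[0]+c*P[1],P[2])
E
python3 track.py init; python3 track.py x; echo '[]' > trk.json
```

```text
Traceback (most recent call last):
  File "track.py", line 17, in <module>
    s=(i+d-22)*M; L=json.load(open("trk.json")); L.append((t,s)); json.dump(L,open("trk.json","w"))
                                                                  ~~~~~~~~~^^^^^^^^^^^^^^^^^^^^^^^^
TypeError: Object of type float32 is not JSON serializable
```

View pics/rect.png

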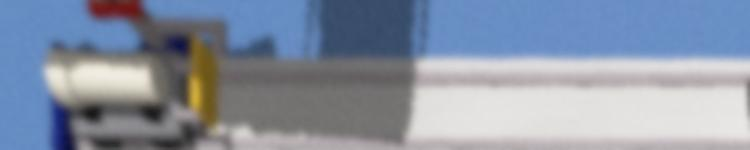

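The rectified view shows the carrier at columns 45–215 with its yellow bumper at column 205. The red tab is at the top left. I'll fix the number type, retake the template and then press.

```bash
sed -i 's/s=(i+d-22)\*M/s=float((i+d-22)*M)/; s/R_\[12:48,/R_[19:49,/; s/R_\[9:51\]/R_[16:52]/' track.py && python3 track.py init && python3 track.py x; echo '[]' > trk.json; python3 -c "
from h import *;print(ctrl.get_obs()['clock'],ctrl.get_obs()['tool_pos'])"
```

```text
t 4.35 s 0.0 corr 1.0 face rail y -0.16
4.4 [ 0.45002283 -0.2436028   0.10660417]
```

>>> {"name": "send_rows", "arguments": {
  "increments": [
    [[0, 0, -0.05, 0], [0, 0, -0.115, 0], [0, 0, -0.115, 0]]
  ]
}}

```text
clock: 4.78
tool_pos: [0.4507, -0.2442, 0.0844]
orientation: [179.9, -0.0, -1.3]
force: [-3.7, 0.1, 17.0]
opening: 0.0007
gripper_force: 8.4
```

```bash
python3 track.py x
```

```text
t 4.775 s 0.0114 corr 0.975 face rail y -0.1486
```

>>> {"name": "send_rows", "arguments": {
  "increments": [
    [[0, 0.22, 0.17, 0], [0, 0.52, 0.15, 0], [0, 0.82, 0.15, 0], [0.22, 1.0, 0.14, 0]]
  ]
}}

```text
clock: 5.32
tool_pos: [0.4921, -0.0414, 0.1111]
orientation: [-180.0, 0.0, -1.3]
force: [2.1, -1.0, 0.8]
opening: 0.0004
gripper_force: 0.0
```

```bash
python3 track.py x
```

```text
t 5.325 s 0.0858 corr 0.816 face rail y -0.0742
```

>>> {"name": "send_rows", "arguments": {
  "increments": [
    [[0.07, 0.3, -0.02, 0], [0.26, 0.53, -0.03, 0]]
  ]
}}

```text
clock: 5.62
tool_pos: [0.5453, 0.0639, 0.1043]
orientation: [-180.0, 0.1, -1.3]
force: [1.9, 0.3, 0.5]
opening: 0.0005
gripper_force: 0.0
```

```bash
python3 track.py x; python3 plan.py
```

```text
t 5.625 s 0.1386 corr 0.834 face rail y -0.0214
t0 4.520 m 1.039 vt 0.204 now 5.675 face -0.0121 v 0.187 finger face 0.0468 [ 0.4 -0.3  0.   0.5]
worst 0.006368040513873678 n0 1 v 0.15999999999999998 nc 2  nominal (np.float64(0.004621615043944274), np.float64(0.20002752082193354), 0.605)
cum mm [0.0, 10.0, 30.0, 50.0, 68.4, 84.9, 99.6, 112.4, 123.3, 132.4, 139.6, 144.9, 148.4, 150.0]
[[np.float64(0.0), np.float64(0.0), np.float64(-0.0), 0], [np.float64(0.001), np.float64(0.05), np.float64(-0.002), 0], [np.float64(0.003), np.float64(0.15), np.float64(-0.007), 0], [np.float64(0.006), np.float64(0.25), np.float64(-0.012), 0], [np.float64(0.008), np.float64(0.342), np.float64(-0.017), 0], [np.float64(0.009), np.float64(0.425), np.float64(-0.021), 0], [np.float64(0.011), np.float64(0.498), np.float64(-0.025), 0], [np.float64(0.013), np.float64(0.562), np.float64(-0.028), 0], [np.float64(0.014), np.float64(0.617), np.float64(-0.031), 0], [np.float64(0.015), np.float64(0.662), np.float64(-0.033), 0], [np.float64(0.016), np.float64(0.698), np.float64(-0.035), 0], [np.float64(0.016), np.float64(0.725), np.float64(-0.036), 0]]
[[np.float64(0.0), np.float64(0.017), np.float64(-0.001), 0], [np.float64(0.001), np.float64(0.025), np.float64(-0.001), 0]]
```

>>> {"name": "send_rows", "arguments": {
  "increments": [
    [[0, 0, 0, 0], [0.001, 0.05, -0.002, 0], [0.003, 0.15, -0.007, 0], [0.006, 0.25, -0.012, 0], [0.008, 0.342, -0.017, 0], [0.009, 0.425, -0.021, 0], [0.011, 0.498, -0.025, 0], [0.013, 0.562, -0.028, 0], [0.014, 0.617, -0.031, 0], [0.015, 0.662, -0.033, 0], [0.016, 0.698, -0.035, 0], [0.016, 0.725, -0.036, 0]]
  ]
}}

```text
clock: 7.18
tool_pos: [0.5493, 0.2077, 0.0983]
orientation: [180.0, 0.0, -1.3]
force: [0.5, 1.0, -0.6]
opening: 0.0003
gripper_force: 0.2
```

>>> {"name": "send_rows", "arguments": {
  "increments": [
    [[0, 0.017, -0.001, 0], [0.001, 0.025, -0.001, 0], [0.001, 0.025, -0.001, 0], [0.001, 0.025, -0.001, 0]]
  ]
}}

```text
clock: 7.68
tool_pos: [0.5495, 0.2122, 0.0982]
orientation: [180.0, 0.0, -1.3]
force: [-0.3, 0.7, 0.3]
opening: 0.0004
gripper_force: 0.2
```

```bash
python3 track.py x; python3 - <<'E'
from h import *
a=ctrl.snapshot("scene"); print(ctrl.get_obs()["tool_pos"],ctrl.get_obs()["force"])
cv2.imwrite("pics/p5.png",cv2.resize(a[110:270,140:340,::-1],(750,600),interpolation=cv2.INTER_CUBIC))
E
```

```text
t 7.675 s 0.3639 corr 0.586 face rail y 0.2039
[0.54946321 0.21220502 0.09817206] [-0.72560895  0.37714052  0.70209904]
```

View pics/p5.png

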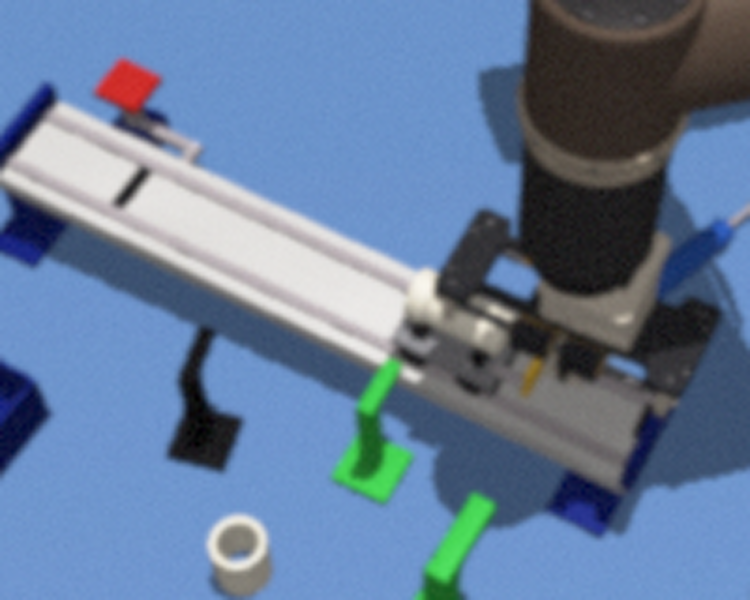

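The catch worked. The bumper is at about (535,372) in the crop and rests on the fingers, past the small pointer at (375,400). Next I'll measure where the face is and ease it back uphill.

```bash
python3 - <<'E'
from h import *
p=np.load("rail.npy")
def ry(P): d=P[:2]-p[:2]; c,s=np.cos(p[2]),np.sin(p[2]); return (c*d[0]+s*d[1],-s*d[0]+c*d[1])
a=ctrl.snapshot("scene").astype(int); r,g,b=a[...,0],a[...,1],a[...,2]
m=(r>1.6*b)&(g>1.2*b)&(r>90); m[:190]=0; m[230:]=0; m[:,:265]=0; m[:,300:]=0
ys,xs=np.nonzero(m); print(len(ys),ys.mean(),xs.mean())
for z in(.10,.11,.12): print(z,np.round(ry(onz("scene",ys.mean(),xs.mean(),z)),4))
print("tcp",np.round(ry(ctrl.get_obs()["tool_pos"]),4))
a0=np.load("scene0.npy").astype(int); r,g,b=a0[...,0],a0[...,1],a0[...,2]
m=(r>1.6*b)&(g>1.2*b)&(r>90); m[:140]=0; m[170:]=0; m[:,:165]=0; m[:,195:]=0
ys,xs=np.nonzero(m)
for z in(.118,.128): print("init",len(ys),z,np.round(ry(onz("scene",ys.mean(),xs.mean(),z)),4))
E
```

```text
29 209.41379310344828 281.48275862068965
0.1 [0.0145 0.1885]
0.11 [0.0198 0.1905]
0.12 [0.0251 0.1926]
tcp [1.000e-04 2.112e-01]
init 109 0.118 [-0.005  -0.1683]
init 109 0.128 [ 0.0005 -0.1629]
```

>>> {"name": "send_rows", "arguments": {
  "increments": [
    [[0, -0.006, 0, 0], [-0.001, -0.018, 0.001, 0], [-0.001, -0.036, 0.002, 0], [-0.001, -0.058, 0.003, 0], [-0.002, -0.08, 0.004, 0], [-0.002, -0.102, 0.005, 0], [-0.003, -0.124, 0.006, 0], [-0.003, -0.146, 0.007, 0], [-0.004, -0.168, 0.008, 0], [-0.004, -0.19, 0.009, 0], [-0.005, -0.212, 0.011, 0], [-0.005, -0.234, 0.012, 0]]
  ]
}}

```text
clock: 9.32
tool_pos: [0.5485, 0.1653, 0.1005]
orientation: [180.0, 0.0, -1.3]
force: [-0.2, 0.5, 0.2]
opening: 0.0005
gripper_force: 0.3
```

>>> {"name": "send_rows", "arguments": {
  "increments": [
    [[-0.001, -0.022, 0.001, 0], [-0.001, -0.044, 0.002, 0], [-0.001, -0.066, 0.003, 0], [-0.002, -0.09, 0.005, 0], [-0.003, -0.114, 0.006, 0], [-0.003, -0.138, 0.007, 0], [-0.004, -0.162, 0.008, 0], [-0.004, -0.186, 0.009, 0], [-0.005, -0.21, 0.01, 0], [-0.005, -0.232, 0.012, 0], [-0.006, -0.25, 0.013, 0], [-0.006, -0.26, 0.013, 0]]
  ]
}}

```text
clock: 10.82
tool_pos: [0.5473, 0.1133, 0.1032]
orientation: [180.0, 0.0, -1.3]
force: [-0.9, 1.3, 0.1]
opening: 0.0003
gripper_force: 0.3
```

>>> {"name": "send_rows", "arguments": {
  "increments": [
    [[0, 0, 0, 0], [0, 0, 0, 0], [0, 0, 0, 0], [0, 0, 0, 0]]
  ]
}}

```text
clock: 11.32
tool_pos: [0.5473, 0.1137, 0.1032]
orientation: [-180.0, 0.0, -1.3]
force: [0.1, -0.0, 0.5]
opening: 0.0005
gripper_force: 0.3
```

```bash
python3 - <<'E'
from h import *
p=np.load("rail.npy")
def ry(P): d=P[:2]-p[:2]; c,s=np.cos(p[2]),np.sin(p[2]); return (c*d[0]+s*d[1],-s*d[0]+c*d[1])
o=ctrl.get_obs();print("tcp",np.round(ry(o["tool_pos"]),4),o["clock"],o["gripper_force"])
a=ctrl.snapshot("scene")
cv2.imwrite("pics/p6.png",cv2.resize(a[130:270,140:327,::-1],(800,600),interpolation=cv2.INTER_CUBIC))
a=a.astype(int);r,g,b=a[...,0],a[...,1],a[...,2]
m=(r>1.6*b)&(g>1.2*b)&(r>90); m[:175]=0; m[215:]=0; m[:,:225]=0; m[:,280:]=0
ys,xs=np.nonzero(m); print(len(ys),ys.mean(),xs.mean(),np.round(ry(onz("scene",ys.mean(),xs.mean(),.113)),4))
E
```

```text
tcp [1.000e-04 1.127e-01] 11.325 0.2839975623646751
34 195.0 250.88235294117646 [0.0195 0.0921]
```

View pics/p6.png

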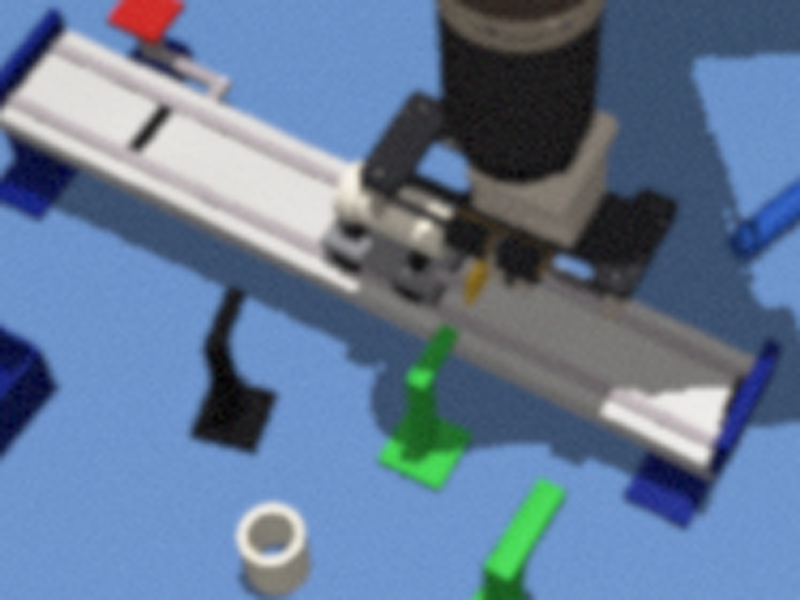

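The bumper at (477,280) lies on the extended line of the small pointer's bar, whose tip is at (450,335). The black line at (150,125) shows that the stop is down. Now I'll hold for more than 3 s.

>>> {"name": "send_rows", "arguments": {
  "increments": [
    [[0, 0, 0, 0], [0, 0, 0, 0], [0, 0, 0, 0], [0, 0, 0, 0], [0, 0, 0, 0], [0, 0, 0, 0], [0, 0, 0, 0], [0, 0, 0, 0], [0, 0, 0, 0], [0, 0, 0, 0], [0, 0, 0, 0], [0, 0, 0, 0]]
  ]
}}

```text
clock: 12.88
tool_pos: [0.5473, 0.1136, 0.1032]
orientation: [-180.0, 0.0, -1.3]
force: [-0.1, 0.6, 0.8]
opening: 0.0001
gripper_force: 0.3
```

>>> {"name": "send_rows", "arguments": {
  "increments": [
    [[0, 0, 0, 0], [0, 0, 0, 0], [0, 0, 0, 0], [0, 0, 0, 0], [0, 0, 0, 0], [0, 0, 0, 0], [0, 0, 0, 0], [0, 0, 0, 0], [0, 0, 0, 0], [0, 0, 0, 0], [0, 0, 0, 0], [0, 0, 0, 0]]
  ]
}}

```text
clock: 14.38
tool_pos: [0.5473, 0.1136, 0.1032]
orientation: [-180.0, -0.0, -1.3]
force: [0.5, 0.7, -0.3]
opening: 0.0006
gripper_force: 0.3
```

>>> {"name": "send_rows", "arguments": {
  "increments": [
    [[0, 0, 0, 0], [0, 0, 0, 0], [0, 0, 0, 0], [0, 0, 0, 0], [0, 0, 0, 0], [0, 0, 0, 0], [0, 0, 0, 0], [0, 0, 0, 0]]
  ]
}}

```text
clock: 15.38
tool_pos: [0.5473, 0.1136, 0.1031]
orientation: [180.0, 0.0, -1.3]
force: [-0.5, 1.9, -0.7]
opening: 0.0007
gripper_force: 0.3
```

```bash
python3 -c "
from plant import ctrl
print(ctrl.get_obs()['gripper_force']); print(ctrl.close_job())"
```

```text
0.2931951207574457
the job is handed in; nothing more can be done
None
```

I pressed the tab fully down, caught the carrier on the closed fingers, eased it about 10 cm back uphill, and held it about 4 s before handing in at 15.4 s. The camera put the bumper face within a few millimetres of the small green pointer. The judge gave no result, and I could not read how far the bumper was pressed in, though the simulated worst case for the catch was 6.4 mm against the 9 mm limit.

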